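# Fit the keyed roller rotor to the dosing pump and hold it home

## Task

Fit the roller rotor that suits the dosing pump's blue tube bed, the middle-sized one of the three in the rack, to the pump: lift it out by its wing grip, enter its shaft in the drive hub on the pump's deck and turn it until its key slips into the keyway. Then keep pushing down against the ejector spring until the rotor sits fully home on the hub, and finish while still gripping it and holding it pressed home, so that I can swing the latch over it. Leave the other two rotors in the rack and do not disturb the beaker, the wash bottles or the towel roll.

Things in the scene. Friction and masses are not known exactly. Their poses are not given: they have to be found in the camera images.
- rotor60_center (a point): the middle-sized rotor, to be fitted: 60 mm across its six white rollers, 0.15 to 0.25 kg. Point: on its axis, half-way up its 90 mm height, 15 mm above the underside of its roller body; z up, x towards the key. Roller body 26 mm thick (15 mm below to 11 mm above the point). At the start it stands in a rack hole, shaft down, underside on the rack's top
- rotor60_grip (a point): its blue wing grip: 12 mm thick (along y), 36 mm long (along x), 34 mm tall, standing on the roller body. Point: the grip's centre, on the rotor's axis, 28 mm above the rotor's centre point; a red mark on the +x end of its top lies over the key; same axes as the rotor
- rotor60_key (a point): its shaft and key. Steel shaft 16 mm in diameter, 30 mm long below the roller body, its last 4 mm tapered to 10 mm. One brass key on the shaft's +x side, 5 mm wide, reaching 13 mm from the axis. Point: on the axis at the level of the key's foot, 20 mm below the roller body, 10 mm above the shaft's tip; the key runs from there up to the body
- rotor48_center (a point): look-alike rotor, 48 mm across the rollers, too small for the pump; otherwise the same. Point: on its axis, half-way up its 90 mm height, 15 mm above the underside of its roller body; z up, x towards the key
- rotor72_center (a point): look-alike rotor, 72 mm across the rollers, too large for the pump; otherwise the same. Point: on its axis, half-way up its 90 mm height, 15 mm above the underside of its roller body; z up, x towards the key
- rack: grey plastic rotor rack, fixed, 96 x 292 x 40 mm; origin under its centre on the bench, z up, y along its length; three through holes 32 mm wide, 92 mm apart, one rotor in each (which is where varies)
- pump: dosing pump, fixed: white case 210 x 160 mm with a blue band, its flat deck 85 mm above the bench; origin on the bench under the hub's axis, z up, front towards -x. On the deck round the hub a blue horseshoe tube bed, inner radius 33 mm, its top 116 mm above the bench, open to the front; a steel latch 135 mm high stands swung clear beside it, 71 mm from the axis
- hub_face (a point): steel drive hub, 38 mm in diameter. Point: centre of the bore's mouth on its top face, 95 mm above the bench; z up, x along the keyway, marked by a red dot. Bore 18 mm, 34 mm deep; keyway 7 mm wide, 15 mm from the axis, open at the top. Geared motor: holds its angle against 0.5 N m. Home, the roller body's underside rests on this face; with the key not yet in the keyway it stands 20 mm higher
- ejector (a joint): brass ejector pin in the bottom of the hub's bore: 0 m when up (its top 20 mm below the hub face), growing as the shaft presses it down, 0.010 m with the rotor fully home; its spring pushes up with 6 N at 0 and 10 N at 0.010, so a rotor let go rises 10 mm
- washbottle1_center (a point): white plastic wash bottle, 68 mm in diameter, 200 mm tall; point on the axis 75 mm up; leave alone
- washbottle2_center (a point): a second such wash bottle; point on the axis 75 mm up; leave alone
- beaker_center (a point): empty glass beaker, 68 mm wide, 85 mm tall; point half-way up; leave alone
- towel_center (a point): paper towel roll standing on end, 90 mm wide, 100 mm tall; point half-way up; leave alone
There are look-alikes about, which are no part of the job. What is shaped like the part that bears rotor60_center but green or orange is not meant.

How it is judged:
On the way, in this order (a step that is already met when the one before it is completed fails the run):
1. the 60 mm rotor is lifted out of the rack in the fingers (z of rotor60_center in the frame of rack above 0.09 m and contact force between the fingers and rotor60 above 0.5 N), for 0.2 s.
2. its shaft is in the hub's bore and its key has slipped into the keyway (horizontal distance between rotor60_center and hub_face below 0.004 m and z of rotor60_center in the frame of hub_face below 0.031 m and angle between the x axis of rotor60_center and the x axis of hub_face, either way round below 0.25 rad), for 0.1 s.
At the end, for the whole second after the job is handed in: The 60 mm rotor is home on the hub: underside within 2.5 mm of the hub face, centred within 3 mm, upright within 0.06 rad, its x within 0.25 rad of the hub's, the ejector pin down at least 7 mm; and the fingers still grip the rotor (more than 1 N) and hold it there (horizontal distance between rotor60_center and hub_face below 0.003 m and z of rotor60_center in the frame of hub_face below 0.0175 m and angle between the z axis of rotor60_center and the z axis of hub_face, either way round below 0.06 rad and angle between the x axis of rotor60_center and the x axis of hub_face, either way round below 0.25 rad and value of joint ejector above 0.007 m and contact force between the fingers and rotor60 above 1 N); the arm keeps its last pose, push and grip.
It fails at once if one of the other two rotors is moved more than 30 mm from its place in the rack (distance of any of rotor48_center, rotor72_center from where it was at the start of the episode above 0.03 m).
It fails at once if the beaker, a wash bottle or the towel roll is moved more than 30 mm (distance of any of washbottle1_center, washbottle2_center, beaker_center, towel_center from where it was at the start of the episode above 0.03 m).
It also fails if it takes over 40 s, if anything falls off the work surface, if the arm or the gripper's body presses on something with over 40 N, if the wrist force passes 120 N, or if a joint passes its speed limit or range.

## Robot

A 6-joint arm with a two-finger parallel gripper is mounted at the origin on the work surface. World frame = base frame: x ahead of the robot, y to its left, z up, the work surface at z = 0. Lengths are in m, angles in rad, forces in N, time in s.
With the tool pointing down it reaches from about 0.35 to 0.975 m from the base axis. Payload 4.9 kg.
Tool frame: the origin (TCP) lies at the very end of the fingers, on their centre line; the grasp point (between the pads) lies 19 mm behind it (manip.tcp_to_grasp is the distance from the TCP to the grasp point, in m); z points along the fingers, y is the direction in which the jaws open and shut (so a half turn about z gives the same grasp; the last joint's range is limited). The gripper opens to 85 mm and grips with 20 to 120 N. Pads are 22 mm wide; open, the fingers measure 114 mm over their backs; the gripper's body (76 mm by 85 mm) begins 54 mm behind the grasp point. The pads swing forward as they close: fully open they stand 13 mm farther back than shut.
Start: joints at [-1.367, 0.053, 1.613, -0, 1.476, -0.119], TCP at [0.198, -0.593, 0.231] pointing down, gripper open.
Joint ranges: [-3.01, 3.01], [-1.01, 2.22], [0.06, 2.58], [-1.02, 4.17], [0.09, 2.62], [-3.14, 3.14]. Speed limits (rad/s): [2.57, 2.57, 3.14, 3.14, 3.14, 3.14].

## Interface

Orientations are given as a unit quaternion [w, x, y, z].
In Python, from plant import sensors, cams, job, finder, manip gives the robot as it stands.
- The arm moves only by the shell command python3 -m pendant 'ROWS'. ROWS is JSON, a list of rows, each an object of numbers: "wx", "wy", "wz": the turn, a rotation vector about the tool's x, y, z in degrees; "dx", "dy", "dz": the shift along the tool's x, y, z in m; "hand": the gripper's target within -1 to 1 (fully open at 1, half-way at 0, shut at -1). A call has 1 to 20 rows; each row is the pose to reach, as a shift and turn from the pose commanded when the call began, along the tool's axes at that moment; what a row does not reach only later rows make up. A row lasts 1/12 s, in which the tool goes at most 41.7 mm and 7.16 degrees, less where a joint would pass 70% of its speed; a pose out of reach is approached as far as the arm can. A call with a gripper value outside its range is refused whole. The fingers move at their own pace and stop on an object; the grip force is fixed at half the most. Time passes only in rows, so rows that repeat a pose let the fingers close. It gives the time, the measured TCP pose, the force and the opening at its end, in the units of the state.
- sensors.state(): the state, without advancing time (a new reading comes with each control period).
- cams.grab_frame(name): name is "side" or "top"; returns (picture, depth): 480x640x3 uint8, red, green, blue; 480x640 float32, m along the optical axis (not along the pixel's ray), 0 where there is no reading.
- cams.calibration(name): a dict with "fov_y" (degrees; the focal length in pixels is half the picture's height over the tangent of half this angle, whatever the lens; pixels are square), "cx", "cy" (the principal point, pixels), "pose" (4x4, takes a point from camera to world coordinates). Camera axes: x right, y down, z forward; pixel columns grow to the right and rows downward; lengths in m; the calibration is good to about 2 mm. A picture is of the moment at which its call begins. calibration takes no time and is no camera call.
- job.job_done(): hands the job in, once; it reports no verdict.
Trained networks look in the newest picture that a camera, given by its name, has taken for a name from the list of things; names that differ only in an ending like _2 or _b are one class to them, and where a whole thing is asked for, a point or a joint stands for the part that bears it (a point fixed in the world has none). Each returns a list of dicts, best first, with "score" (0 to 1); they miss things now and then, are a little off and sometimes report something else, mostly with a low value. They report only what shows in the picture. A call takes as long as a camera call. They do not tell look-alikes from the thing itself.
- finder.look_for(camera, thing): "position" ([x, y, z] in m, in world coordinates, good to about 4 mm: the middle of the surface that is visible of it).
The state is a dict: "time": time; "joint_pos": joint angles; "joint_vel": joint speeds; "joint_efforts": joint torques, N m; "tool_pos": TCP position; "tool_rot": TCP orientation; "contact_force": force on the tool from outside, world axes, zero at the start; "ft_torque": the same for the moment, N m; "gripper_width": opening from 0.0 (shut) to 1.0 (fully open).
Only numpy, scipy, OpenCV 4.12 (cv2) and the standard library are available. Lean on these libraries where they do the work, as an engineer would, in place of code of your own. Each camera call takes 0.05 s, during which the arm holds its last target. There are 200 camera calls.

## Working session

There is one attempt and no reset: what is moved stays moved. The work goes in short steps, Python scripts to look and compute and a shell command to move; the robot and the scene stay as the last step left them, time stands still between calls to the robot, and variables do not carry over. Pictures are saved under pics/ and viewed, about 8 in all and at most 12, crops included, and the job is handed in when it is done.

```bash
mkdir -p pics; cat > h.py <<'E'
import numpy as np, cv2
from plant import sensors, cams, job, finder, manip
def grab(n):
    p,d=cams.grab_frame(n); np.savez('/tmp/'+n,p=p,d=d); return p,d
def cloud(n,d):
    c=cams.calibration(n); f=240/np.tan(np.radians(c['fov_y'])/2)
    v,u=np.mgrid[:480,:640]
    P=np.stack([(u-c['cx'])/f*d,(v-c['cy'])/f*d,d],-1)
    T=np.array(c['pose']); return P@T[:3,:3].T+T[:3,3]
def save(name,img): cv2.imwrite('pics/'+name,img[...,::-1])
E
python3 - <<'E'
from h import *
a,_=grab('top'); b,_=grab('side')
save('a.png',a); save('b.png',b)
for n in ['top','side']:
  print(n,np.round(cams.calibration(n)['pose'],3).tolist())
  for t in ['rotor60_center','rotor60_grip','hub_face','rack','pump']:
    print(t,[(np.round(r['position'],3).tolist(),round(r['score'],2)) for r in finder.look_for(n,t)])
s=sensors.state();print(s,manip.tcp_to_grasp)
E
```

```text
top [[0.017, -0.998, 0.068, 0.468], [-1.0, -0.016, 0.006, -0.065], [-0.004, -0.068, -0.998, 1.452], [0.0, 0.0, 0.0, 1.0]]
rotor60_center [([0.362, -0.126, 0.058], 0.86), ([0.426, 0.028, 0.052], 0.74), ([0.446, -0.542, 0.1], 0.57), ([0.491, -0.093, 0.067], 0.56), ([0.555, 0.039, 0.056], 0.54)]
rotor60_grip [([0.363, -0.126, 0.06], 0.7), ([0.422, 0.033, 0.056], 0.68), ([0.487, -0.095, 0.064], 0.62), ([0.554, 0.031, 0.056], 0.49)]
hub_face [([0.555, 0.195, 0.092], 0.57)]
rack [([0.508, -0.19, 0.036], 0.91)]
pump [([0.578, 0.182, 0.087], 0.86), ([0.506, -0.179, 0.062], 0.29)]
side [[-0.976, -0.161, 0.147, 0.357], [-0.218, 0.683, -0.697, 0.88], [0.012, -0.713, -0.702, 1.002], [0.0, 0.0, 0.0, 1.0]]
rotor60_center [([0.419, 0.047, 0.053], 0.88), ([0.552, 0.043, 0.052], 0.87), ([0.358, -0.118, 0.054], 0.83)]
rotor60_grip [([0.355, -0.111, 0.056], 0.79), ([0.481, -0.087, 0.062], 0.6), ([0.549, 0.043, 0.057], 0.57), ([0.425, 0.044, 0.056], 0.56)]
hub_face [([0.558, 0.188, 0.094], 0.63)]
rack [([0.495, -0.104, 0.038], 0.93)]
pump [([0.57, 0.233, 0.086], 0.85)]
{'time': 0.6, 'joint_pos': array([-1.36699257e+00,  5.26785467e-02,  1.61286133e+00, -1.24093561e-05,
        1.47596292e+00, -1.18992346e-01]), 'joint_vel': array([-7.59018298e-04, -3.32646922e-04,  7.33386858e-04,  1.05678428e-03,
        8.24282369e-05,  9.32237113e-04]), 'joint_efforts': array([-5.08817102e-04, -3.93408000e+01, -3.70231497e+01, -1.00311381e-04,
        7.25859609e-04, -1.59487143e-06]), 'tool_pos': array([ 0.19826541, -0.59272729,  0.23134002]), 'tool_rot': array([ 4.51518735e-05,  9.87003488e-01,  1.60698825e-01, -4.26653717e-06]), 'contact_force': array([ 0.02492407, -0.03503673, -0.33617961]), 'ft_torque': array([-0.01091763,  0.06279997,  0.05477585]), 'gripper_width': 0.9958470613287177} 0.0187
```

View pics/a.png

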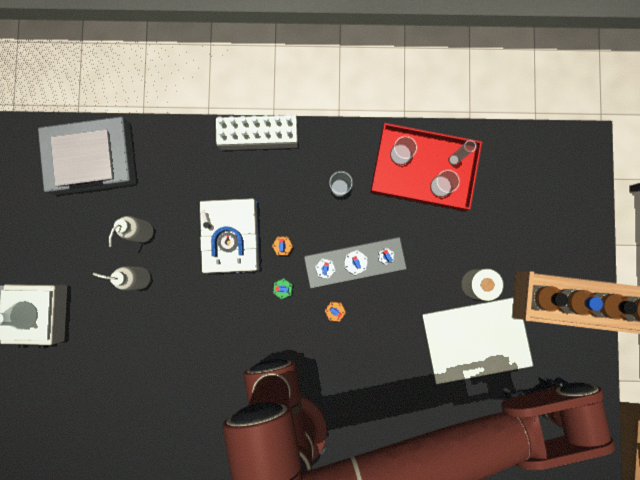

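View pics/b.png

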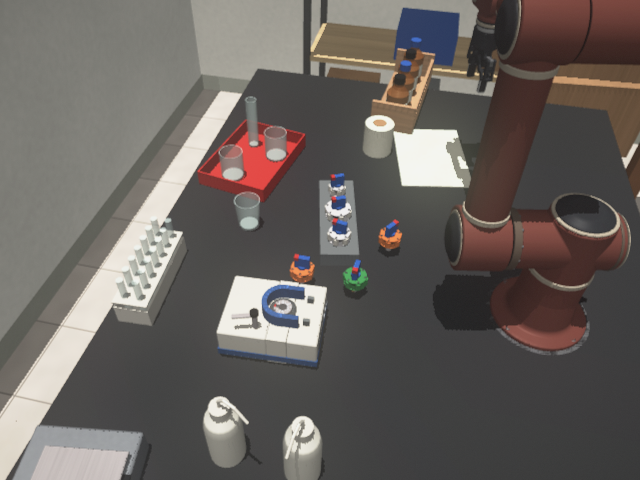

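The top view shows three white rotors in the rack at about (326,268), (356,262) and (387,257); the orange and green ones at (282,246), (335,311) and (283,288) stand outside it. The pump hub is at (228,241). Next I'll measure the rotor sizes and take enlarged crops.

```bash
python3 - <<'E'
from h import *
ims=[]
for n,(u0,u1,v0,v1) in {'top':(300,412,232,292),'side':(310,366,165,260)}.items():
    z=np.load('/tmp/'+n+'.npz');p,d=z['p'],z['d'];X=cloud(n,d)
    hsv=cv2.cvtColor(p,cv2.COLOR_RGB2HSV)
    m=np.zeros(d.shape,bool);m[v0:v1,u0:u1]=1
    up=m&(X[...,2]>.05)&(d>0)
    k,l,st,ce=cv2.connectedComponentsWithStats(up.astype(np.uint8))
    for i in range(1,k):
        if st[i,4]<40: continue
        s=l==i; q=X[s&(X[...,2]<.08)]
        (c,wh,an)=cv2.minAreaRect(q[:,:2].astype(np.float32)*1000)
        cc,r=cv2.minEnclosingCircle(q[:,:2].astype(np.float32)*1000)
        H=hsv[s]; pts=X[s]
        red=pts[((H[:,0]<10)|(H[:,0]>170))&(H[:,1]>130)&(pts[:,2]>.08)]
        bl=pts[(abs(H[:,0]-112)<12)&(H[:,1]>150)&(pts[:,2]>.085)]
        print(n,ce[i].round(1),'circ',np.round(cc,1),round(r,1),'area',st[i,4],'zmed',np.median(q[:,2]).round(3),'red',len(red),red.mean(0).round(4) if len(red) else '','blue',len(bl),bl.mean(0).round(4) if len(bl) else '', 'z99',pts[:,2].max().round(3))
z=np.load('/tmp/top.npz');p,d=z['p'],z['d'];X=cloud('top',d)
for nm,(u,v) in dict(a=(326,268),b=(356,262),c=(387,257),hub=(228,241)).items(): print(nm,X[v,u].round(4))
A=cv2.resize(p[232:292,300:412],(784,420),interpolation=cv2.INTER_CUBIC); save('c.png',A)
B=cv2.resize(p[195:278,195:265],None,fx=7,fy=7,interpolation=cv2.INTER_CUBIC); 
s=np.load('/tmp/side.npz')['p']; C=cv2.resize(s[265:350,215:330],None,fx=6.8,fy=6.8,interpolation=cv2.INTER_CUBIC); save('e.png',C[:, :])
save('d.png',B)
E
```

```text
top [385.5 256.4] circ [ 524.4 -270.6] 23.9 area 185 zmed 0.065 red 11 [ 0.5365 -0.2634  0.1019] blue 1 [ 0.527  -0.263   0.0981] z99 0.107
top [355.4 262.4] circ [ 506.2 -180.2] 35.5 area 406 zmed 0.065 red 9 [ 0.5172 -0.1753  0.0991] blue 0  z99 0.106
top [324.6 268.5] circ [485.6 -90.9] 29.3 area 280 zmed 0.066 red 8 [ 0.4987 -0.0942  0.101 ] blue 0  z99 0.11
side [338.2 210.5] circ [ 502.1 -172.4] 113.6 area 1148 zmed 0.065 red 53 [ 0.5206 -0.1792  0.0987] blue 0  z99 0.105
a [ 0.4869 -0.0942  0.0957]
b [ 0.5054 -0.1797  0.1014]
c [ 0.5214 -0.269   0.0967]
hub [0.5612 0.1931 0.0784]
```

View pics/c.png

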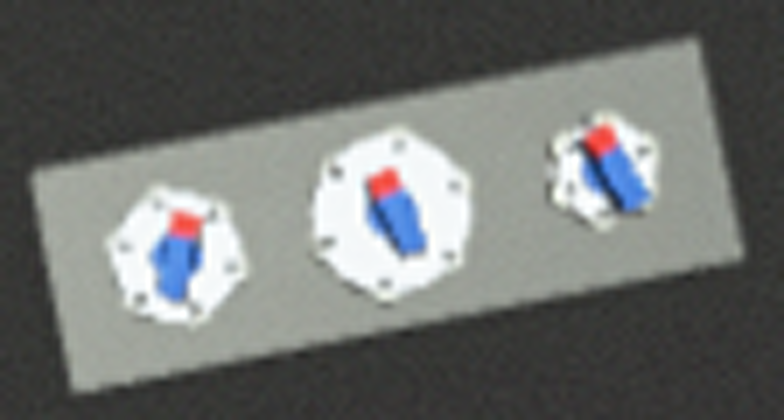

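View pics/d.png

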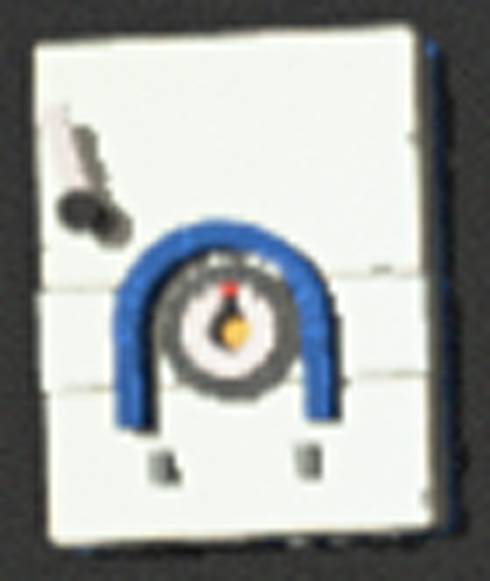

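Measured radii are 29.3 mm at (326,268), 35.5 mm at (356,262) and 23.9 mm at (387,257). The left one at (326,268) is therefore the 60 mm rotor: white, in the rack and middle-sized, and the crop confirms it. Its red mark points to about +x. The hub's red dot is towards the back, at about (228,236). Next are the exact axes.

```bash
cat >> h.py <<'E'
def plane(n,uv,z):
    c=cams.calibration(n); f=240/np.tan(np.radians(c['fov_y'])/2); T=np.array(c['pose'])
    uv=np.atleast_2d(uv).astype(float)
    r=np.c_[(uv[:,0]-c['cx'])/f,(uv[:,1]-c['cy'])/f,np.ones(len(uv))]@T[:3,:3].T
    return (T[:3,3]+r*((z-T[2,3])/r[:,2])[:,None])[:,:2]
def pix(n,P):
    c=cams.calibration(n); f=240/np.tan(np.radians(c['fov_y'])/2); T=np.array(c['pose'])
    q=(np.array(P)-T[:3,3])@T[:3,:3]; return q[:2]/q[2]*f+[c['cx'],c['cy']]
def cen(m): v,u=np.nonzero(m); return np.array([u.mean(),v.mean()]),len(u)
def rectify(n,z,x,y,half,k=4): # k px per mm ; up=+x left=+y
    p=np.load('/tmp/'+n+'.npz')['p']; h=half
    w=[[x+h,y+h],[x+h,y-h],[x-h,y-h],[x-h,y+h]]
    src=np.float32([pix(n,[*a,z]) for a in w]); s=int(2*h*1000*k)
    M=cv2.getPerspectiveTransform(src,np.float32([[0,0],[s,0],[s,s],[0,s]]))
    return cv2.warpPerspective(p,M,(s,s),flags=cv2.INTER_CUBIC)
E
python3 - <<'E'
from h import *
rx,ry=.4856,-.0909
hx,hy=plane('top',[227.7,242.4],.095)[0]; print('hub',hx,hy)
tiles=[]
for n in ['top','side']:
    row=[rectify(n,.066,rx,ry,.04,3.2),rectify(n,.100,rx,ry,.04,3.2),rectify(n,.095,hx,hy,.04,3.2)]
    for t in row:
        c=t.shape[0]//2; cv2.line(t,(c,0),(c,8),(255,255,0),1);cv2.line(t,(0,c),(8,c),(255,255,0),1)
        cv2.circle(t,(c,c),1,(0,255,0),-1)
    for r in (30,): cv2.circle(row[0],(c,c),int(r*3.2),(0,255,0),1)
    cv2.circle(row[2],(c,c),int(19*3.2),(0,255,0),1); cv2.circle(row[2],(c,c),int(9*3.2),(255,0,255),1)
    cv2.rectangle(row[1],(c-19,c-58),(c+19,c+58),(0,255,0),1)
    tiles.append(np.hstack(row))
save('f.png',np.vstack(tiles))
E
```

```text
hub 0.5560342440115338 0.19077625503360232
```

View pics/f.png

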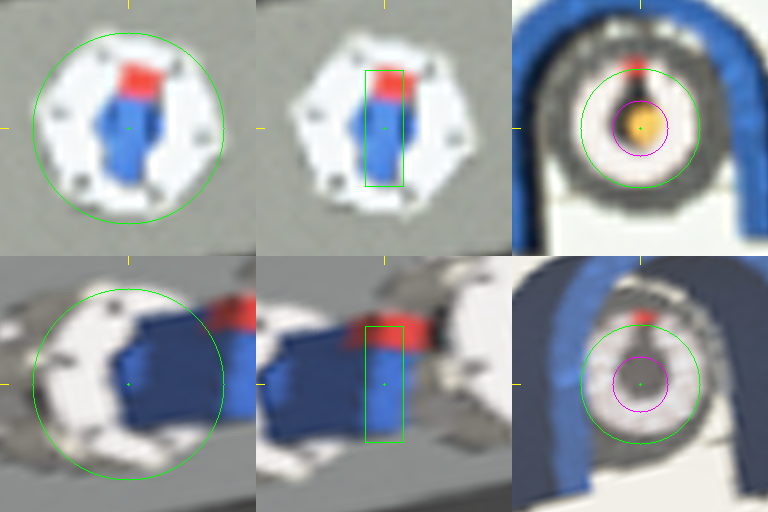

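Rotor axis is about (0.486, -0.092) with yaw about -10°, and the hub is about (0.556, 0.191) with yaw about 0±4°. I'm moving above the rotor.

```bash
python3 -m pendant '[{"dx":0.144,"dy":-0.128,"dz":0.01,"wz":10,"hand":0.1},{"dx":0.144,"dy":-0.128,"dz":0.01,"wz":10,"hand":0.1},{"dx":0.144,"dy":-0.128,"dz":0.01,"wz":10,"hand":0.1},{"dx":0.144,"dy":-0.128,"dz":0.01,"wz":10,"hand":0.1},{"dx":0.288,"dy":-0.256,"dz":0.03,"wz":20,"hand":0.1},{"dx":0.288,"dy":-0.256,"dz":0.03,"wz":20,"hand":0.1},{"dx":0.288,"dy":-0.256,"dz":0.03,"wz":20,"hand":0.1},{"dx":0.288,"dy":-0.256,"dz":0.03,"wz":20,"hand":0.1},{"dx":0.288,"dy":-0.256,"dz":0.03,"wz":20,"hand":0.1},{"dx":0.432,"dy":-0.384,"dz":0.06,"wz":28.5,"hand":0.1},{"dx":0.432,"dy":-0.384,"dz":0.06,"wz":28.5,"hand":0.1},{"dx":0.432,"dy":-0.384,"dz":0.06,"wz":28.5,"hand":0.1},{"dx":0.432,"dy":-0.384,"dz":0.06,"wz":28.5,"hand":0.1},{"dx":0.432,"dy":-0.384,"dz":0.06,"wz":28.5,"hand":0.1},{"dx":0.432,"dy":-0.384,"dz":0.06,"wz":28.5,"hand":0.1},{"dx":0.432,"dy":-0.384,"dz":0.06,"wz":28.5,"hand":0.1},{"dx":0.432,"dy":-0.384,"dz":0.06,"wz":28.5,"hand":0.1}]'
cat > st.py <<'E'
from h import *
from scipy.spatial.transform import Rotation as R
s=sensors.state();q=s['tool_rot'];r=R.from_quat(np.r_[q[1:],q[0]]).as_matrix()
print('t',s['time'],'p',s['tool_pos'].round(4),'yaw',np.degrees(np.arctan2(r[1,0],r[0,0])).round(2),'z',r[:,2].round(4),'F',s['contact_force'].round(2),'M',s['ft_torque'].round(3),'w',round(s['gripper_width']*85,1),'j',s['joint_pos'].round(2))
E
python3 st.py
```

```text
t 0.6 p [ 0.1983 -0.5927  0.2313] yaw 18.49 z [ 0.e+00 -1.e-04 -1.e+00] F [ 0.02 -0.04 -0.34] M [-0.011  0.063  0.055] w 84.6 j [-1.37  0.05  1.61 -0.    1.48 -0.12]invalid input
```

```bash
python3 -m pendant '[{"wx":0,"wy":0,"wz":10,"dx":0.144,"dy":-0.128,"dz":0.01,"hand":0.1},{"wx":0,"wy":0,"wz":10,"dx":0.144,"dy":-0.128,"dz":0.01,"hand":0.1}]'; echo; python3 st.py
```

```text
time: 0.77
tool_pos: [0.2393, -0.5207, 0.2267]
tool_rot: [-0.0, 0.998, 0.07, 0.0]
contact_force: [1.5, 0.0, -0.6]
gripper_width: 0.745

t 0.7667 p [ 0.2393 -0.5207  0.2267] yaw 8.04 z [ 1.e-04  3.e-04 -1.e+00] F [ 1.46  0.   -0.6 ] M [ 0.02  -0.097 -0.011] w 63.3 j [-1.27 -0.07  1.74  0.    1.47  0.16]
```

```bash
python3 -m pendant '[{"wx":0,"wy":0,"wz":9,"dx":0.154,"dy":-0.194,"dz":0.02,"hand":0.1},{"wx":0,"wy":0,"wz":9,"dx":0.154,"dy":-0.194,"dz":0.02,"hand":0.1},{"wx":0,"wy":0,"wz":9,"dx":0.154,"dy":-0.194,"dz":0.02,"hand":0.1},{"wx":0,"wy":0,"wz":9,"dx":0.154,"dy":-0.194,"dz":0.02,"hand":0.1},{"wx":0,"wy":0,"wz":9,"dx":0.154,"dy":-0.194,"dz":0.02,"hand":0.1},{"wx":0,"wy":0,"wz":9,"dx":0.154,"dy":-0.194,"dz":0.02,"hand":0.1},{"wx":0,"wy":0,"wz":18.5,"dx":0.307,"dy":-0.387,"dz":0.056,"hand":0.1},{"wx":0,"wy":0,"wz":18.5,"dx":0.307,"dy":-0.387,"dz":0.056,"hand":0.1},{"wx":0,"wy":0,"wz":18.5,"dx":0.307,"dy":-0.387,"dz":0.056,"hand":0.1},{"wx":0,"wy":0,"wz":18.5,"dx":0.307,"dy":-0.387,"dz":0.056,"hand":0.1},{"wx":0,"wy":0,"wz":18.5,"dx":0.307,"dy":-0.387,"dz":0.056,"hand":0.1},{"wx":0,"wy":0,"wz":18.5,"dx":0.307,"dy":-0.387,"dz":0.056,"hand":0.1},{"wx":0,"wy":0,"wz":18.5,"dx":0.307,"dy":-0.387,"dz":0.056,"hand":0.1},{"wx":0,"wy":0,"wz":18.5,"dx":0.307,"dy":-0.387,"dz":0.056,"hand":0.1},{"wx":0,"wy":0,"wz":18.5,"dx":0.307,"dy":-0.387,"dz":0.056,"hand":0.1},{"wx":0,"wy":0,"wz":18.5,"dx":0.307,"dy":-0.387,"dz":0.056,"hand":0.1}]'; echo; python3 st.py
```

```text
time: 2.1
tool_pos: [0.486, -0.0935, 0.1713]
tool_rot: [0.0, 0.996, -0.088, 0.0]
contact_force: [-0.7, -0.5, -0.1]
gripper_width: 0.553

t 2.1 p [ 0.486  -0.0935  0.1713] yaw -10.08 z [ 4.e-04 -6.e-04 -1.e+00] F [-0.67 -0.5  -0.08] M [-0.037 -0.001 -0.013] w 47.0 j [-0.34 -0.22  1.97 -0.    1.39  1.41]
```

```bash
python3 -m pendant '[{"wx":0,"wy":0,"wz":0,"dx":0,"dy":0,"dz":0.035,"hand":0.1},{"wx":0,"wy":0,"wz":0,"dx":0,"dy":0,"dz":0.065,"hand":0.1},{"wx":0,"wy":0,"wz":0,"dx":0,"dy":0,"dz":0.085,"hand":0.1},{"wx":0,"wy":0,"wz":0,"dx":0,"dy":0,"dz":0.098,"hand":0.1},{"wx":0,"wy":0,"wz":0,"dx":0,"dy":0,"dz":0.098,"hand":0.1},{"wx":0,"wy":0,"wz":0,"dx":0,"dy":0,"dz":0.098,"hand":0.1}]'; echo; python3 st.py; python3 - <<'E'
from h import *
grab('side');grab('top')
s=np.load('/tmp/side.npz')['p'];t=np.load('/tmp/top.npz')['p']
a=cv2.resize(s[150:270,280:400],(480,480),interpolation=2);b=cv2.resize(t[220:300,290:345],(330,480),interpolation=2)
save('g.png',np.hstack([a,b[:,:320]]))
E
```

```text
time: 2.6
tool_pos: [0.4855, -0.0937, 0.0728]
tool_rot: [-0.0, 0.996, -0.088, -0.001]
contact_force: [-0.6, 0.3, 0.4]
gripper_width: 0.548

t 2.6 p [ 0.4855 -0.0937  0.0728] yaw -10.15 z [-1.e-03  2.e-04 -1.e+00] F [-0.62  0.35  0.41] M [-0.003 -0.025 -0.046] w 46.6 j [-0.34 -0.11  2.05 -0.    1.2   1.41]
```

View pics/g.png

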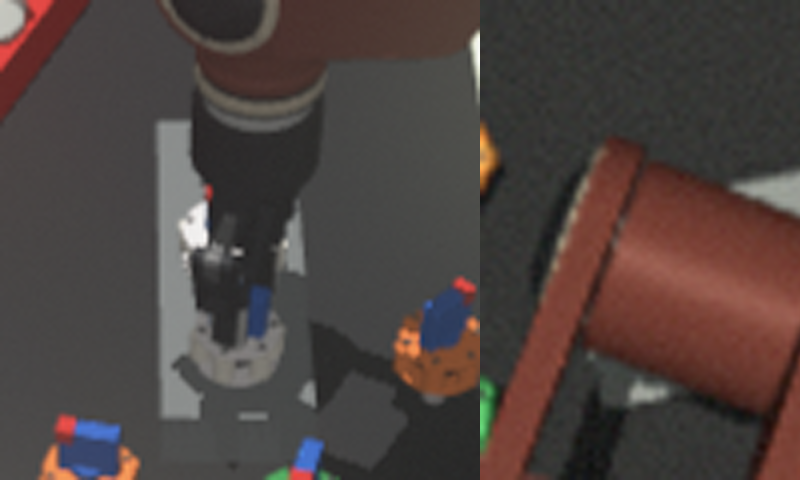

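```bash
python3 - <<'E'
from h import *
o=np.array([280,150])
c,s=np.cos(np.radians(-10)),np.sin(np.radians(-10))
for nm,(x,y) in {'est':(.486,-.092)}.items():
  for l,a,b,z in [('grip -x,+y top',-.018,.006,.1),('grip -x,+y bot',-.018,.006,.066),('grip -x,-y top',-.018,-.006,.1),('body L',.030,0,.053),('body R',-.030,0,.053),('body near top',0,.03,.066),('body near bot',0,.03,.04)]:
    print(l,((pix('side',[x+a*c-b*s,y+a*s+b*c,z])-o)*4).round(0))
x,y=.4855,-.0937
for l,a,b in [('fing +x outer',.011,.035),('fing -x outer',-.011,.035),('fing +x in',.011,.0235),('fing -x in',-.011,.0235)]:
  print(l,((pix('side',[x+a*c-b*s,y+a*s+b*c,.0728+.008])-o)*4).round(0))
p=np.load('/tmp/side.npz')['p']
save('h.png',np.hstack([cv2.resize(p[205:255,320:360],(640,800)[:2] if 0 else (480,600),interpolation=2)]))
E
```

```text
grip -x,+y top [267. 302.]
grip -x,+y bot [264. 342.]
grip -x,-y top [274. 290.]
body L [194. 330.]
body R [284. 356.]
body near top [223. 359.]
body near bot [221. 389.]
fing +x outer [205. 341.]
fing -x outer [239. 350.]
fing +x in [212. 329.]
fing -x in [246. 338.]
```

View pics/h.png

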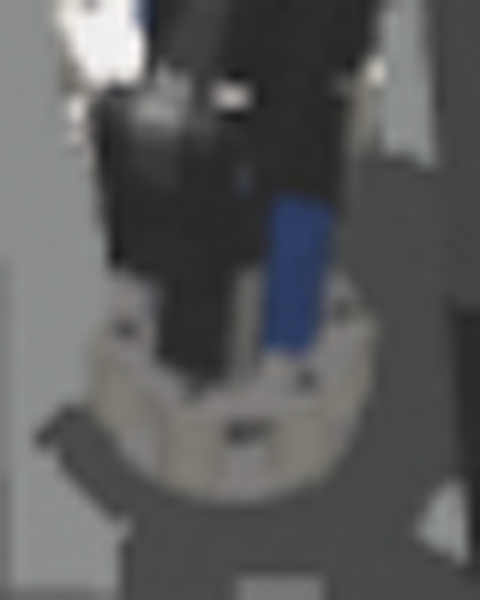

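The side view shows the blue grip between the fingers. The body outline at h-crop (95–375) matches my estimate to 1–2 mm. I'll close the gripper.

```bash
python3 -m pendant '[{"wx":0,"wy":0,"wz":0,"dx":0,"dy":0,"dz":0,"hand":-1},{"wx":0,"wy":0,"wz":0,"dx":0,"dy":0,"dz":0,"hand":-1},{"wx":0,"wy":0,"wz":0,"dx":0,"dy":0,"dz":0,"hand":-1},{"wx":0,"wy":0,"wz":0,"dx":0,"dy":0,"dz":0,"hand":-1},{"wx":0,"wy":0,"wz":0,"dx":0,"dy":0,"dz":0,"hand":-1},{"wx":0,"wy":0,"wz":0,"dx":0,"dy":0,"dz":0,"hand":-1}]'; echo; python3 st.py
```

```text
time: 3.2
tool_pos: [0.4869, -0.0928, 0.0742]
tool_rot: [0.0, 0.996, -0.087, 0.001]
contact_force: [-1.1, -0.7, 6.0]
gripper_width: 0.13

t 3.2 p [ 0.4869 -0.0928  0.0742] yaw -10.0 z [ 1.5e-03 -8.0e-04 -1.0e+00] F [-1.15 -0.72  5.98] M [-0.029  0.154  0.004] w 11.1 j [-0.34 -0.11  2.04 -0.    1.2   1.41]
```

```bash
python3 -m pendant '[{"wx":0,"wy":0,"wz":0,"dx":0,"dy":0,"dz":-0.01,"hand":-1},{"wx":0,"wy":0,"wz":0,"dx":0,"dy":0,"dz":-0.04,"hand":-1},{"wx":0,"wy":0,"wz":0,"dx":0,"dy":0,"dz":-0.08,"hand":-1},{"wx":0,"wy":0,"wz":0,"dx":0,"dy":0,"dz":-0.115,"hand":-1},{"wx":0,"wy":0,"wz":0,"dx":0,"dy":0,"dz":-0.14,"hand":-1},{"wx":0,"wy":0,"wz":0,"dx":0,"dy":0,"dz":-0.14,"hand":-1},{"wx":0,"wy":0,"wz":0,"dx":0,"dy":0,"dz":-0.14,"hand":-1},{"wx":0,"wy":0,"wz":0,"dx":0,"dy":0,"dz":-0.14,"hand":-1},{"wx":0,"wy":0,"wz":0,"dx":0,"dy":0,"dz":-0.14,"hand":-1}]'; echo; python3 st.py
```

```text
time: 3.95
tool_pos: [0.4846, -0.0918, 0.2099]
tool_rot: [-0.001, 0.996, -0.087, -0.003]
contact_force: [-0.7, -0.3, -3.5]
gripper_width: 0.129

t 3.95 p [ 0.4846 -0.0918  0.2099] yaw -10.0 z [-0.0049  0.0018 -1.    ] F [-0.66 -0.3  -3.49] M [ 0.018 -0.008  0.004] w 10.9 j [-0.34 -0.25  1.93  0.    1.47  1.41]
```

```bash
python3 -m pendant '[{"wx":0,"wy":0,"wz":-5,"dx":0.010,"dy":-0.03,"dz":0,"hand":-1},{"wx":0,"wy":0,"wz":-10,"dx":0.010,"dy":-0.07,"dz":-0.005,"hand":-1},{"wx":0,"wy":0,"wz":-10,"dx":0.020,"dy":-0.11,"dz":-0.005,"hand":-1},{"wx":0,"wy":0,"wz":-10,"dx":0.020,"dy":-0.15,"dz":-0.005,"hand":-1},{"wx":0,"wy":0,"wz":-10,"dx":0.020,"dy":-0.19,"dz":-0.005,"hand":-1},{"wx":0,"wy":0,"wz":-10,"dx":0.020,"dy":-0.23,"dz":-0.005,"hand":-1},{"wx":0,"wy":0,"wz":-10,"dx":0.020,"dy":-0.265,"dz":-0.005,"hand":-1},{"wx":0,"wy":0,"wz":-10,"dx":0.020,"dy":-0.291,"dz":-0.005,"hand":-1},{"wx":0,"wy":0,"wz":-10,"dx":0.020,"dy":-0.291,"dz":-0.005,"hand":-1},{"wx":0,"wy":0,"wz":-10,"dx":0.020,"dy":-0.291,"dz":-0.005,"hand":-1},{"wx":0,"wy":0,"wz":-10,"dx":0.020,"dy":-0.291,"dz":-0.005,"hand":-1}]'; echo; python3 st.py;  python3 - <<'E'
from h import *
grab('side');grab('top')
s=np.load('/tmp/side.npz')['p'];t=np.load('/tmp/top.npz')['p']
a=cv2.resize(s[215:335,235:335],(500,600),interpolation=2);b=cv2.resize(t[190:290,200:250],(300,600),interpolation=2)
save('i.png',np.hstack([a,b]))
E
```

```text
time: 4.87
tool_pos: [0.5554, 0.1901, 0.2158]
tool_rot: [0.001, 1.0, 0.0, -0.002]
contact_force: [0.0, -0.3, -2.4]
gripper_width: 0.129

t 4.8667 p [0.5554 0.1901 0.2158] yaw 0.0 z [-0.0036 -0.0012 -1.    ] F [ 0.04 -0.33 -2.37] M [ 0.034 -0.022 -0.022] w 11.0 j [ 0.2  -0.02  1.72 -0.    1.45  1.77]
```

View pics/i.png

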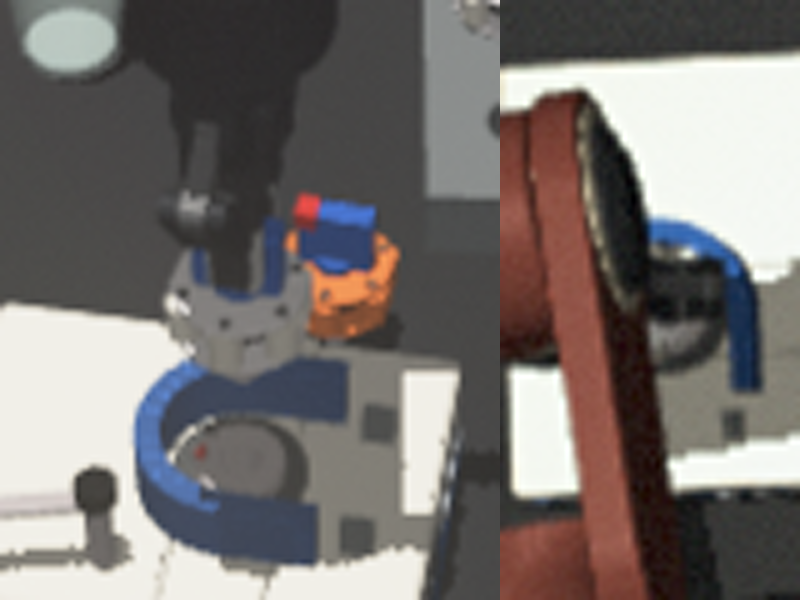

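The rotor hangs upright in the fingers, with its body at i-crop (165–310, 380). The hub's red dot is at (200,452), to the left, which is +x. Now a quick axis check against the projection.

```bash
python3 - <<'E'
from h import *
z=np.load('/tmp/side.npz');p,d=z['p'],z['d'];X=cloud('side',d)
c=sensors.state()['tool_pos']; zu=c[2]-.034
m=(np.hypot(X[...,0]-c[0],X[...,1]-c[1])<.04)&(abs(X[...,2]-zu-.011)<.01)&(d>0)
q=X[m][:,:2]
from scipy.optimize import least_squares
f=least_squares(lambda a:np.hypot(q[:,0]-a[0],q[:,1]-a[1])-.0285,c[:2],loss='soft_l1',f_scale=.001).x
print('rotor body axis',f.round(4),len(q),'tcp',c.round(4))
mt=(np.hypot(X[...,0]-c[0],X[...,1]-c[1])<.03)&(d>0)
zz=X[mt][:,2]; h=np.histogram(zz,np.arange(.14,.24,.004)); print(h[0],h[1].round(3))
m=(np.hypot(X[...,0]-.556,X[...,1]-.191)<.03)&(abs(X[...,2]-.095)<.004)
q=X[m]; print('hub face',len(q),q.mean(0).round(4),q.min(0).round(4),q.max(0).round(4))
hs=cv2.cvtColor(p,cv2.COLOR_RGB2HSV)
r=m&((hs[...,0]<12)|(hs[...,0]>168))&(hs[...,1]>90); print('red',X[r].mean(0).round(4),r.sum())
E
```

```text
rotor body axis [0.5572 0.1881] 196 tcp [0.556  0.1895 0.2169]
[  0   0   0   2   5   0   0   0   0   1  25  64  28  25  17  38 179  76
  15  16  19  25  16  26] [0.14  0.144 0.148 0.152 0.156 0.16  0.164 0.168 0.172 0.176 0.18  0.184
 0.188 0.192 0.196 0.2   0.204 0.208 0.212 0.216 0.22  0.224 0.228 0.232
 0.236]
hub face 162 [0.5585 0.1906 0.0943] [0.5404 0.1615 0.0912] [0.578  0.2086 0.0983]
red [0.5761 0.1896 0.0947] 1
```

```bash
python3 -m pendant '[{"wx":0,"wy":0,"wz":0,"dx":0.0015,"dy":-0.001,"dz":0.02,"hand":-1},{"wx":0,"wy":0,"wz":0,"dx":0.0015,"dy":-0.001,"dz":0.04,"hand":-1},{"wx":0,"wy":0,"wz":0,"dx":0.0015,"dy":-0.001,"dz":0.052,"hand":-1},{"wx":0,"wy":0,"wz":0,"dx":0.0015,"dy":-0.001,"dz":0.056,"hand":-1},{"wx":0,"wy":0,"wz":0,"dx":0.0015,"dy":-0.001,"dz":0.058,"hand":-1},{"wx":0,"wy":0,"wz":0,"dx":0.0015,"dy":-0.001,"dz":0.060,"hand":-1},{"wx":0,"wy":0,"wz":0,"dx":0.0015,"dy":-0.001,"dz":0.062,"hand":-1},{"wx":0,"wy":0,"wz":0,"dx":0.0015,"dy":-0.001,"dz":0.062,"hand":-1}]'; echo; python3 st.py
```

```text
time: 5.63
tool_pos: [0.5584, 0.1917, 0.1568]
tool_rot: [-0.0, 1.0, -0.0, 0.001]
contact_force: [-0.2, -0.1, -2.7]
gripper_width: 0.128

t 5.6333 p [0.5584 0.1917 0.1568] yaw -0.01 z [ 1.3e-03  3.0e-04 -1.0e+00] F [-0.22 -0.09 -2.72] M [0.008 0.028 0.005] w 10.8 j [0.2  0.03 1.77 0.   1.35 1.78]
```

```bash
python3 -m pendant '[{"wx":0,"wy":0,"wz":0,"dx":0,"dy":0,"dz":0.002,"hand":-1},{"wx":0,"wy":0,"wz":0,"dx":0,"dy":0,"dz":0.004,"hand":-1},{"wx":0,"wy":0,"wz":0,"dx":0,"dy":0,"dz":0.006,"hand":-1},{"wx":0,"wy":0,"wz":0,"dx":0,"dy":0,"dz":0.006,"hand":-1},{"wx":0,"wy":0,"wz":0,"dx":0,"dy":0,"dz":0.006,"hand":-1}]'; echo; python3 st.py
```

```text
time: 6.05
tool_pos: [0.5579, 0.1916, 0.1498]
tool_rot: [0.0, 1.0, -0.0, -0.0]
contact_force: [-0.2, -1.4, -3.0]
gripper_width: 0.124

t 6.05 p [0.5579 0.1916 0.1498] yaw -0.0 z [-2.e-04 -3.e-04 -1.e+00] F [-0.2  -1.38 -3.03] M [-0.162  0.021 -0.018] w 10.5 j [ 0.2   0.03  1.77 -0.    1.34  1.78]
```

```bash
python3 -m pendant '[{"wx":0,"wy":0,"wz":0,"dx":0,"dy":0.0005,"dz":0.001,"hand":-1},{"wx":0,"wy":0,"wz":0,"dx":0,"dy":0.0005,"dz":0.002,"hand":-1},{"wx":0,"wy":0,"wz":0,"dx":0,"dy":0.0005,"dz":0.003,"hand":-1},{"wx":0,"wy":0,"wz":0,"dx":0,"dy":0.0005,"dz":0.003,"hand":-1},{"wx":0,"wy":0,"wz":0,"dx":0,"dy":0.0005,"dz":0.003,"hand":-1}]'; echo; python3 st.py
```

```text
time: 6.47
tool_pos: [0.5578, 0.1912, 0.1469]
tool_rot: [-0.0, 1.0, -0.0, -0.0]
contact_force: [0.7, 0.5, -2.3]
gripper_width: 0.127

t 6.4667 p [0.5578 0.1912 0.1469] yaw -0.0 z [-2.e-04  1.e-04 -1.e+00] F [ 0.73  0.51 -2.3 ] M [-0.016  0.012 -0.019] w 10.8 j [0.2  0.04 1.77 0.   1.33 1.77]
```

```bash
python3 -m pendant '[{"wx":0,"wy":0,"wz":0,"dx":0,"dy":0,"dz":0.001,"hand":-1},{"wx":0,"wy":0,"wz":0,"dx":0,"dy":0,"dz":0.002,"hand":-1},{"wx":0,"wy":0,"wz":0,"dx":0,"dy":0,"dz":0.003,"hand":-1},{"wx":0,"wy":0,"wz":0,"dx":0,"dy":0,"dz":0.003,"hand":-1},{"wx":0,"wy":0,"wz":0,"dx":0,"dy":0,"dz":0.003,"hand":-1}]'; echo; python3 st.py
```

```text
time: 6.88
tool_pos: [0.5578, 0.1911, 0.1438]
tool_rot: [0.0, 1.0, -0.0, -0.0]
contact_force: [-0.3, 0.0, -2.4]
gripper_width: 0.13

t 6.8833 p [0.5578 0.1911 0.1438] yaw -0.01 z [-3.e-04 -0.e+00 -1.e+00] F [-0.31  0.04 -2.42] M [-0.039 -0.016 -0.004] w 11.0 j [0.2  0.04 1.78 0.   1.33 1.77]
```

```bash
python3 -m pendant '[{"wx":0,"wy":0,"wz":0,"dx":0,"dy":0,"dz":0.001,"hand":-1},{"wx":0,"wy":0,"wz":0,"dx":0,"dy":0,"dz":0.002,"hand":-1},{"wx":0,"wy":0,"wz":0,"dx":0,"dy":0,"dz":0.003,"hand":-1},{"wx":0,"wy":0,"wz":0,"dx":0,"dy":0,"dz":0.004,"hand":-1},{"wx":0,"wy":0,"wz":0,"dx":0,"dy":0,"dz":0.004,"hand":-1},{"wx":0,"wy":0,"wz":0,"dx":0,"dy":0,"dz":0.004,"hand":-1}]'; echo; python3 st.py
```

```text
time: 7.38
tool_pos: [0.5578, 0.1912, 0.1398]
tool_rot: [0.0, 1.0, -0.0, -0.0]
contact_force: [0.7, 0.2, -1.9]
gripper_width: 0.126

t 7.3833 p [0.5578 0.1912 0.1398] yaw -0.0 z [-3.e-04 -0.e+00 -1.e+00] F [ 0.66  0.17 -1.93] M [ 0.016 -0.001 -0.014] w 10.7 j [0.2  0.04 1.78 0.   1.32 1.77]
```

```bash
python3 -m pendant '[{"wx":0,"wy":0,"wz":0,"dx":0,"dy":0,"dz":0.001,"hand":-1},{"wx":0,"wy":0,"wz":0,"dx":0,"dy":0,"dz":0.002,"hand":-1},{"wx":0,"wy":0,"wz":0,"dx":0,"dy":0,"dz":0.003,"hand":-1},{"wx":0,"wy":0,"wz":0,"dx":0,"dy":0,"dz":0.004,"hand":-1},{"wx":0,"wy":0,"wz":0,"dx":0,"dy":0,"dz":0.004,"hand":-1},{"wx":0,"wy":0,"wz":0,"dx":0,"dy":0,"dz":0.004,"hand":-1}]'; echo; python3 st.py
```

```text
time: 7.88
tool_pos: [0.5583, 0.1912, 0.1367]
tool_rot: [-0.0, 1.0, -0.0, 0.0]
contact_force: [-2.6, -0.7, 4.3]
gripper_width: 0.128

t 7.8833 p [0.5583 0.1912 0.1367] yaw -0.0 z [ 9.e-04  1.e-04 -1.e+00] F [-2.57 -0.7   4.27] M [-0.103  0.401  0.029] w 10.9 j [ 0.2   0.05  1.78 -0.    1.31  1.77]
```

```bash
python3 -m pendant '[{"wx":0,"wy":0,"wz":0,"dx":-0.0005,"dy":0,"dz":0.002,"hand":-1},{"wx":0,"wy":0,"wz":0,"dx":-0.0005,"dy":0,"dz":0.004,"hand":-1},{"wx":0,"wy":0,"wz":0,"dx":-0.0005,"dy":0,"dz":0.006,"hand":-1},{"wx":0,"wy":0,"wz":0,"dx":-0.0005,"dy":0,"dz":0.007,"hand":-1},{"wx":0,"wy":0,"wz":0,"dx":-0.0005,"dy":0,"dz":0.007,"hand":-1},{"wx":0,"wy":0,"wz":0,"dx":-0.0005,"dy":0,"dz":0.007,"hand":-1}]'; echo; python3 st.py
```

```text
time: 8.38
tool_pos: [0.5583, 0.1912, 0.1303]
tool_rot: [-0.0, 1.0, -0.0, 0.001]
contact_force: [-1.8, 0.1, 7.4]
gripper_width: 0.124

t 8.3833 p [0.5583 0.1912 0.1303] yaw -0.01 z [ 2.e-03  2.e-04 -1.e+00] F [-1.81  0.1   7.44] M [-0.282  0.476 -0.031] w 10.5 j [ 0.2   0.05  1.79 -0.    1.3   1.78]
```

```bash
python3 -m pendant '[{"wx":0,"wy":0,"wz":0,"dx":-0.0005,"dy":0,"dz":0.001,"hand":-1},{"wx":0,"wy":0,"wz":0,"dx":-0.0005,"dy":0,"dz":0.002,"hand":-1},{"wx":0,"wy":0,"wz":0,"dx":-0.0005,"dy":0,"dz":0.003,"hand":-1},{"wx":0,"wy":0,"wz":0,"dx":-0.0005,"dy":0,"dz":0.003,"hand":-1},{"wx":0,"wy":0,"wz":0,"dx":-0.0005,"dy":0,"dz":0.003,"hand":-1}]'; echo; python3 st.py
```

```text
time: 8.8
tool_pos: [0.5583, 0.1913, 0.1292]
tool_rot: [-0.0, 1.0, 0.0, 0.002]
contact_force: [-4.1, -0.7, 13.8]
gripper_width: 0.129

t 8.8 p [0.5583 0.1913 0.1292] yaw 0.0 z [ 3.1e-03  1.0e-04 -1.0e+00] F [-4.05 -0.72 13.76] M [-0.333  0.96   0.031] w 11.0 j [ 0.2   0.05  1.79 -0.    1.3   1.78]
```

```bash
python3 -m pendant '[{"wx":0,"wy":0,"wz":0,"dx":-0.001,"dy":0,"dz":0.001,"hand":-1},{"wx":0,"wy":0,"wz":0,"dx":-0.001,"dy":0,"dz":0.002,"hand":-1},{"wx":0,"wy":0,"wz":0,"dx":-0.001,"dy":0,"dz":0.002,"hand":-1},{"wx":0,"wy":0,"wz":0,"dx":-0.001,"dy":0,"dz":0.002,"hand":-1}]'; echo; python3 st.py; python3 - <<'E'
from h import *
grab('side')
z=np.load('/tmp/side.npz');s,d=z['p'],z['d'];X=cloud('side',d)
save('j.png',cv2.resize(s[255:345,225:335],(733,600),interpolation=2))
m=(np.hypot(X[...,0]-.557,X[...,1]-.191)<.032)&(d>0)
h=np.histogram(X[m][:,2],np.arange(.086,.16,.003)); print([(round(b,3),int(a)) for a,b in zip(*h)])
E
```

```text
time: 9.13
tool_pos: [0.5582, 0.1913, 0.1291]
tool_rot: [-0.0, 1.0, -0.0, 0.003]
contact_force: [-5.5, -2.9, 20.0]
gripper_width: 0.128

t 9.1333 p [0.5582 0.1913 0.1291] yaw -0.0 z [ 5.4e-03  2.0e-04 -1.0e+00] F [-5.52 -2.93 20.03] M [-0.57   1.18   0.042] w 10.8 j [ 0.2   0.05  1.79 -0.    1.29  1.78]
[(np.float64(0.086), 19), (np.float64(0.089), 2), (np.float64(0.092), 1), (np.float64(0.095), 11), (np.float64(0.098), 25), (np.float64(0.101), 15), (np.float64(0.104), 13), (np.float64(0.107), 10), (np.float64(0.11), 14), (np.float64(0.113), 23), (np.float64(0.116), 65), (np.float64(0.119), 145), (np.float64(0.122), 39), (np.float64(0.125), 9), (np.float64(0.128), 10), (np.float64(0.131), 8), (np.float64(0.134), 10), (np.float64(0.137), 17), (np.float64(0.14), 15), (np.float64(0.143), 13), (np.float64(0.146), 10), (np.float64(0.149), 11), (np.float64(0.152), 23), (np.float64(0.155), 9)]
```

View pics/j.png

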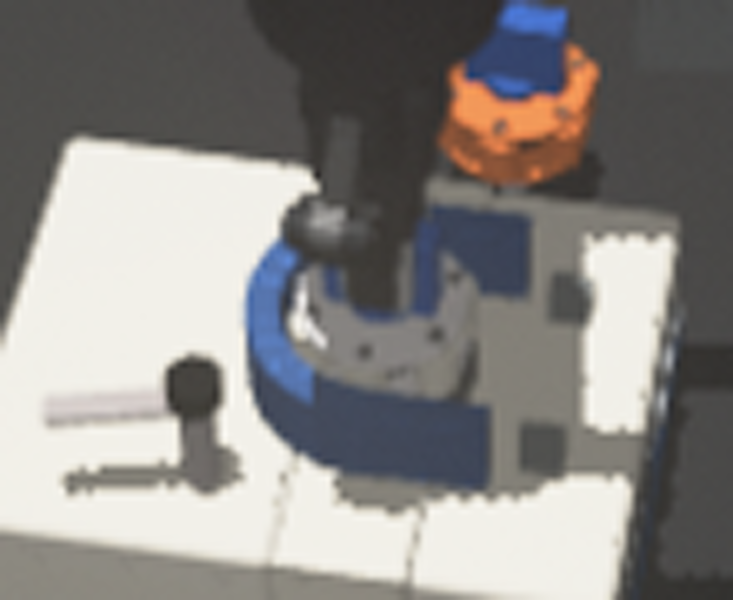

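The side view shows the rotor down inside the horseshoe. Its top, at j-crop (385,330), measures about 0.120–0.121 m; the home height is 0.121 m. The last 2 mm of commanded push added 6 N but only 0.1 mm of travel, so it's on the hard stop. I'm handing it in.

```bash
python3 -c "
from plant import job; print(job.job_done())"; python3 st.py
```

```text
the job is handed in; nothing more can be done
None
the job is handed in; nothing more can be done
```

The 60 mm rotor is fitted to the pump and pressed fully home on the hub. I handed the job in with the arm still gripping it and pushing down, so you can swing the latch over.

- **Choosing the rotor:** I picked the white rotor at the end of the rack nearest the pump. The three in the rack measured 29, 35.5 and 24 mm in radius, so that one was the middle size.
- **Keying:** The key went into the keyway with the rotor lined up on the hub's red dot. No turning search was needed.
- **Ejector spring:** I felt the pin with the tool at about 0.139–0.137 m and a hard stop at 0.129 m. That matches the home height worked out from the rack.
- **Final state:**
  - The roller body's top measured about 0.120–0.121 m, where home is 0.121 m.
  - The tool was tilted about 0.005 rad, and the push was 20 N.
  - The grip was 10.8 mm wide on the nominally 12 mm wing.
- **Disagreements:** The two cameras differed by 1–3 mm on positions, and a sideways force of about 6 N remained at the end. I did not measure the ejector or the rotor's angle on the hub directly.
- **Other objects:** I did not check the other rotors, bottles, beaker and towel again at the end, but I noticed no contact with them on the way.
- **First move:** It was refused because rows need all seven values. The arm did not move, so nothing was affected.

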